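Ready the contact-cleaning corner

TASK

Get the contact-cleaning corner ready for me: first push the sprung cap of the plunger dispenser all the way down and let it spring back up, which wets its dished top, then turn the parts carousel until the jar with the green lid stands squarely in line with the yellow pointer on the carousel's foot. Finish still gripping the carousel's black centre knob, holding the carousel still so that I can open the jar; do not let go, and leave the round steel tray, mint case, screwdriver and pink pot on the bench where they are.

Things in the scene. Friction and masses are not known exactly. Their poses are not given: they have to be found in the camera images.
- carousel: the carousel's fixed round foot, black, 210 mm across and 12 mm high, standing on the bench and screwed down. Origin under its middle, on the turning axis; its own -x axis runs from the axis to the yellow pointer. It stands turned up to 0.45 rad either way from pointing at -x of the world
- front_pointer (a point): the yellow diamond pointer on a tab that sticks out from the foot at the front, 145 mm from the turning axis and 13 mm above the bench; it does not turn
- turntable: the turning part: a round blue tray 250 mm across, its floor 27 mm above the bench, with five screw-top jars jammed in pockets (they do not come out), a column 20 mm thick and the knob on top. Origin on the axis, 19 mm above the bench. It turns endlessly either way with a drag of 0.05 N m and stays where left. At the start the green-lidded jar is 0.8 to 3.14 rad from the pointer, either way
- green_jar: the marked jar: clear, full of white swabs, 60 mm across, with a green screw lid and a green label that looks outwards; the other four jars have white or grey lids. Origin under the jar, 85 mm from the turning axis
- green_lid (a point): middle of the top of the green lid, 85 mm from the turning axis and 109 mm above the bench (all jars are this high; each lid is 60 mm across)
- knob: black round fluted knob on the column in the middle of the carousel, 48 mm across and 34 mm high; its underside (the origin, on the turning axis) is 135 mm above the bench and its top 169 mm. It is fixed to the turntable and turns with it. Nothing stands beside it above the lids
- knob_mid (a point): middle of the knob, on the turning axis, 152 mm above the bench: a good height to grip
- dispenser: plunger dispenser: a white round bottle 90 mm across with a green and white band, clamped in a square blue and black holder (120 by 120 by 46 mm) that is screwed to the bench; it does not move. Origin under its middle
- pump_top (a point): middle of the dished top of the sprung steel cap on the dispenser, 153 mm above the bench when up. The cap is 64 mm across with a lip 5 mm high; the flat floor inside the lip is 56 mm across
- pump_cap (a joint): how far the sprung steel cap is pushed down: 0 up, 0.010 m fully down. It takes about 1.5 N to start it moving and about 5.5 N to bottom it, and it springs back by itself
- steel_tray: loose shallow round steel tray, 130 mm across and 22 mm high; origin under its middle. Leave alone
- mint_case: loose mint-green plastic case, 62 by 42 by 40 mm; origin under its middle. Leave alone
- screwdriver: loose screwdriver lying down, red handle 26 mm thick, steel shank. Leave alone
- pink_pot: loose small white pot with a pink lid, 48 mm across and 55 mm high; origin under its middle. Leave alone
Things that resemble listed ones, but are neither listed nor needed, are in the scene too. Of the things that look like the dispenser, the larger one is meant.

How it is judged:
By the outcome, as a careful person would: the job done as asked, in the order asked, and still so for the second after the job is handed in, while the arm keeps its last pose, push and grip.
It also fails if it takes over 58 s, if anything falls off the work surface, if the arm or the gripper's body presses on something with over 40 N, if the wrist force passes 120 N, or if a joint passes its speed limit or range.

ROBOT

A 6-joint arm with a two-finger parallel gripper is mounted at the origin on the work surface. World frame = base frame: x ahead of the robot, y to its left, z up, the work surface at z = 0. Lengths are in m, angles in degrees, forces in N, time in s.
With the tool pointing down it reaches from about 0.375 to 0.9 m from the base axis. Payload 3.1 kg.
Tool frame: the origin (TCP) lies on the centre line of the jaws, within the pads' length; the fingertips stand 22 mm ahead of it and the grasp point (between the pads) lies 3 mm ahead of it; y points along the fingers, z is the direction in which the jaws open and shut, and the axes are right-handed (so a half turn about y gives the same grasp; the last joint's range is limited). The gripper opens to 87 mm and grips with 3 to 60 N. Pads are 19 mm wide; open, the fingers measure 117 mm over their backs; the gripper's body (75 mm by 190 mm) begins 51 mm behind the grasp point.
Start: joints at [-79.842, 30.224, 82.088, -0, 67.689, -10.227], TCP at [0.218, -0.586, 0.245] pointing down, gripper open.
Joint ranges: [-176.69, 176.69], [-43.24, 126.21], [12.49, 139.97], [-82, 262], [0, 151.66], [-163.58, 163.58]. Speed limits (degrees/s): [159.86, 159.86, 180, 180, 180, 180].

INTERFACE

Orientations are given as a 3x3 rotation matrix whose columns are the frame's x, y, z axes.
In Python, from rig import bot gives the robot as it stands.
- The arm moves only by the tool jog_arm, never from a script. Its argument "motion" is one flat list of numbers, 6 for each row, row after row: the shift along the tool's x, y, z in mm, then the turn, a rotation vector about the tool's x, y, z in degrees. A call has 1 to 20 rows; each row is the pose to reach, as a shift and turn from the pose commanded when the call began, along the tool's axes at that moment; what a row does not reach only later rows make up. A row lasts 1/8 s, in which the tool goes at most 62.5 mm and 10.7 degrees, less where a joint would pass 70% of its speed; a pose out of reach is approached as far as the arm can. A call with a gripper value outside its range is refused whole. "gripper" is the opening, from 0 (shut) to 1 (fully open), set as the call begins (left out, the last holds). The fingers move at their own pace and stop on an object; the grip force is fixed at half the most. Time passes only in rows, so rows that repeat a pose let the fingers close. It gives the time, the measured TCP pose, the force and the opening at its end, in the units of the state.
- bot.read_state(): the state, without advancing time (a new reading comes with each control period).
- bot.capture(name): name is "side" or "top"; returns (picture, depth): 384x512x3 uint8, red, green, blue; 384x512 float32, m along the optical axis (not along the pixel's ray), 0 where there is no reading.
- bot.get_calibration(name): a dict with "mtx" (3x3 intrinsics, pixels), "pose" (4x4, takes a point from camera to world coordinates). Camera axes: x right, y up, looking along -z (the intrinsics and any distortion apply to the point x, -y, -z); pixel columns grow to the right and rows downward; lengths in m; the calibration is good to about 2 mm. A picture is of the moment at which its call begins. get_calibration takes no time and is no camera call.
- bot.hand_in(): hands the job in, once; it reports no verdict.
The state is a dict: "time_s": time; "joint_positions": joint angles; "qvel": joint speeds; "tau": joint torques, N m; "position": TCP position; "tcp_rot": TCP orientation; "force": force on the tool from outside, world axes, zero at the start; "moment": the same for the moment, N m; "opening": opening from 0.0 (shut) to 1.0 (fully open).
Only numpy, scipy, OpenCV 4.12 (cv2) and the standard library are available. Lean on these libraries where they do the work, as an engineer would, in place of code of your own. Each camera call takes 0.05 s, during which the arm holds its last target.

## Working session

There is one attempt and no reset: what is moved stays moved. The work goes in short steps, Python scripts to look and compute and a tool call to move; the robot and the scene stay as the last step left them, time stands still between calls to the robot, and variables do not carry over. Pictures are saved under pics/ and viewed, and the job is handed in when it is done.

Besides the shell and the picture viewer there is one more tool, called after "Request:" as name(argument=value, ...) on one line, values as JSON. jog_arm: Moves the arm, as the interface text tells. Its arguments: {"type":"object","properties":{"motion":{"type":"array","items":{"type":"number"}},"gripper":{"type":"number"}},"required":["motion"]}

```bash
mkdir -p pics; ls
python3 - <<'E'
from rig import bot
import cv2,numpy as np
s=bot.read_state(); print(s)
for n in("side","top"):
    p,d=bot.capture(n); cv2.imwrite(f"pics/{n}0.png",cv2.cvtColor(p,cv2.COLOR_RGB2BGR)); np.save(f"pics/{n}0_d.npy",d); np.save(f"pics/{n}0_p.npy",p)
    c=bot.get_calibration(n); print(n,c)
E
```

```text
pics
{'time_s': 0.0, 'joint_positions': array([-7.98420337e+01,  3.02770754e+01,  8.21565039e+01, -6.45521976e-05,
        6.76889613e+01, -1.02292238e+01]), 'qvel': array([ 5.20867661e-02, -3.79939216e-02,  3.45935982e-02, -8.46230457e-05,
       -9.57258818e-02, -8.53300414e-03]), 'tau': array([-1.68479779e-03, -4.40046608e+01, -1.76595032e+01,  6.31513679e-02,
        5.81435335e-02, -1.71219854e-04]), 'position': array([ 0.21761139, -0.58516177,  0.2435912 ]), 'tcp_rot': array([[-9.37359820e-01, -3.78219250e-04,  3.48362490e-01],
       [-3.48362489e-01,  2.10502867e-03, -9.37357533e-01],
       [-3.78786366e-04, -9.99997713e-01, -2.10492670e-03]]), 'force': array([-0.47390563,  0.26665883,  0.12689146]), 'moment': array([-0.02614263,  0.0451431 ,  0.00471311]), 'opening': 0.9970385404662631}
side {'mtx': array([[402.27316436,   0.        , 261.23005956],
       [  0.        , 402.27316436, 192.54473478],
       [  0.        ,   0.        ,   1.        ]]), 'pose': array([[-0.99246083,  0.04380875, -0.11446522,  0.37493551],
       [-0.12146106, -0.47646916,  0.87076079,  1.16364283],
       [-0.0163922 ,  0.87809905,  0.47819804,  0.76122935],
       [ 0.        ,  0.        ,  0.        ,  1.        ]])}
top {'mtx': array([[374.45134103,   0.        , 253.2295754 ],
       [  0.        , 374.45134103, 193.31888976],
       [  0.        ,   0.        ,   1.        ]]), 'pose': array([[ 0.00782981,  0.98237764, -0.1867428 ,  0.29603965],
       [-0.99977036,  0.00396517, -0.02105954,  0.01743474],
       [-0.01994796,  0.18686481,  0.98218309,  1.3102117 ],
       [ 0.        ,  0.        ,  0.        ,  1.        ]])}
```

View pics/side0.png

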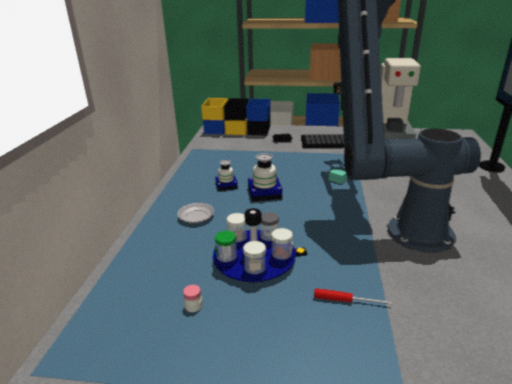

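View pics/top0.png

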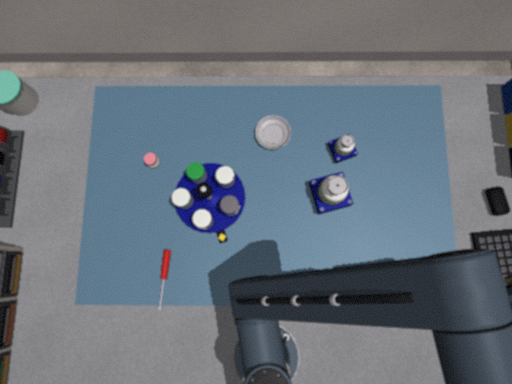

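The side view shows the carousel at (255,250), with its green lid at (226,239), knob at (253,216) and yellow pointer at (301,251). The big dispenser is at (264,175) and the small look-alike at (226,175). In the top view the big dispenser is at (333,188), the small one at (344,145), the green lid at (196,172), the knob at (204,190) and the pointer at (222,237).

Candidates for each target (top-view pixels):
- **Dispenser:** (333,188) large or (344,145) small. I choose the large one.
- **Jar:** green (196,172), against white (225,176), (181,198), (202,219) and grey (229,205).
- **Other green thing:** the canister at (8,88), off the mat.

```bash
cat > h.py <<'E'
import numpy as np,cv2
from rig import bot
def ray(n,uv):
    c=bot.get_calibration(n);K=c["mtx"];P=c["pose"]
    x=(uv[0]-K[0,2])/K[0,0];y=(uv[1]-K[1,2])/K[1,1]
    return P[:3,3],P[:3,:3]@np.array([x,-y,-1.])
def onz(n,uv,z):
    o,d=ray(n,uv);return o+d*(z-o[2])/d[2]
def cloud(n,D):
    c=bot.get_calibration(n);K=c["mtx"];P=c["pose"]
    v,u=np.mgrid[:D.shape[0],:D.shape[1]]
    p=np.stack([(u-K[0,2])/K[0,0]*D,-(v-K[1,2])/K[1,1]*D,-D],-1)
    return p@P[:3,:3].T+P[:3,3]
def blob(m):
    n,l,s,c=cv2.connectedComponentsWithStats(m.astype(np.uint8))
    return sorted([(s[i,4],c[i].round(2),s[i,:4]) for i in range(1,n)],key=lambda t:-t[0])
def measure(n,p,D):
    hsv=cv2.cvtColor(p,cv2.COLOR_RGB2HSV);H,S,V=[hsv[...,i].astype(int) for i in range(3)]
    W=cloud(n,D)
    ok=(D>0)&(W[...,0]>.3)&(W[...,0]<.9)&(abs(W[...,1])<.5)
    out={}
    for nm,m,z in(("green",(H>50)&(H<75)&(S>150)&ok&(W[...,2]>.095),.109),("yellow",(H>20)&(H<35)&(S>140)&ok&(W[...,2]<.05),.013)):
        for b in blob(m)[:2]: print(n,nm,b[0],b[1],onz(n,b[1],z).round(4),W[m].mean(0).round(4))
    return W,ok,hsv
E
python3 - <<'E'
from h import *
for n in("side","top"):
    p=np.load(f"pics/{n}0_p.npy");D=np.load(f"pics/{n}0_d.npy")
    W,ok,hsv=measure(n,p,D)
    for nm,lo,hi,z in(("z>.14",.14,.18,.153),("lids",.1,.12,.109)):
        m=ok&(W[...,2]>lo)&(W[...,2]<hi)
        for b in blob(m)[:7]:
            if b[0]<15: continue
            x,y,w,h=b[2]; q=m[y:y+h,x:x+w]; print(n,nm,b[0],b[1],b[2],onz(n,b[1],z).round(4),W[y:y+h,x:x+w][q].mean(0).round(4),W[y:y+h,x:x+w][q][:,2].max().round(4))
p=np.load("pics/top0_p.npy")[110:250,160:370];q=cv2.resize(p,None,fx=3.8,fy=3.8,interpolation=cv2.INTER_CUBIC)
cv2.imwrite("pics/crop0.png",q[...,::-1])
E
```

```text
side green 242 [224.87 237.58] [0.601  0.2489 0.109 ] [0.6018 0.2453 0.1066]
side yellow 41 [300.39 250.29] [0.3892 0.1581 0.013 ] [0.3893 0.1553 0.0109]
side z>.14 250 [252.93 216.13] [245 208  17  17] [0.527  0.1981 0.153 ] [0.5253 0.2091 0.16  ] 0.1703
side z>.14 116 [264.02 157.09] [256 153  17   9] [ 0.544  -0.2224  0.153 ] [ 0.5442 -0.2238  0.1525] 0.1585
side lids 267 [254.39 248.17] [244 241  22  16] [0.5113 0.29   0.109 ] [0.5117 0.2874 0.1072] 0.1116
side lids 237 [225.13 237.16] [215 231  22  14] [0.6006 0.2468 0.109 ] [0.6013 0.2439 0.1071] 0.1109
side lids 232 [281.75 234.7 ] [272 228  21  14] [0.4426 0.2191 0.109 ] [0.4428 0.2161 0.1071] 0.111
side lids 187 [235.95 218.78] [227 213  18  13] [0.5873 0.1482 0.109 ] [0.5879 0.1449 0.107 ] 0.1112
side lids 173 [269.64 217.49] [262 212  17  13] [0.4863 0.1311 0.109 ] [0.4866 0.128  0.1072] 0.1116
side lids 166 [264.11 170.12] [253 164  24  12] [ 0.5417 -0.2008  0.109 ] [ 0.5413 -0.1969  0.1109] 0.12
side lids 43 [225.02 162.05] [220 160  11   5] [ 0.7043 -0.2611  0.109 ] [ 0.7072 -0.2739  0.1032] 0.1067
top green 220 [194.94
[... 348 characters left out ...]
69 [201.87 218.3 ] [193 209  19  19] [0.4415 0.2087 0.109 ] [0.4416 0.2087 0.1087] 0.1146
top lids 265 [229.3  204.23] [221 195  18  19] [0.488  0.1207 0.109 ] [0.4882 0.1208 0.1082] 0.1174
top lids 258 [224.76 174.83] [216 166  19  19] [0.5862 0.1377 0.109 ] [0.5864 0.1378 0.1082] 0.114
top lids 257 [195.19 170.56] [186 162  19  18] [0.6004 0.2362 0.109 ] [0.6006 0.2363 0.1084] 0.1139
top lids 257 [331.43 191.59] [321 175  28  27] [ 0.5312 -0.2114  0.109 ] [ 0.5306 -0.2107  0.1125] 0.1199
top lids 256 [180.79 196.97] [172 188  19  19] [0.5113 0.2802 0.109 ] [0.5114 0.2803 0.1087] 0.1158
top lids 115 [348.02 140.34] [342 135  13  12] [ 0.7058 -0.272   0.109 ] [ 0.7074 -0.2731  0.1041] 0.1117
```

View pics/crop0.png

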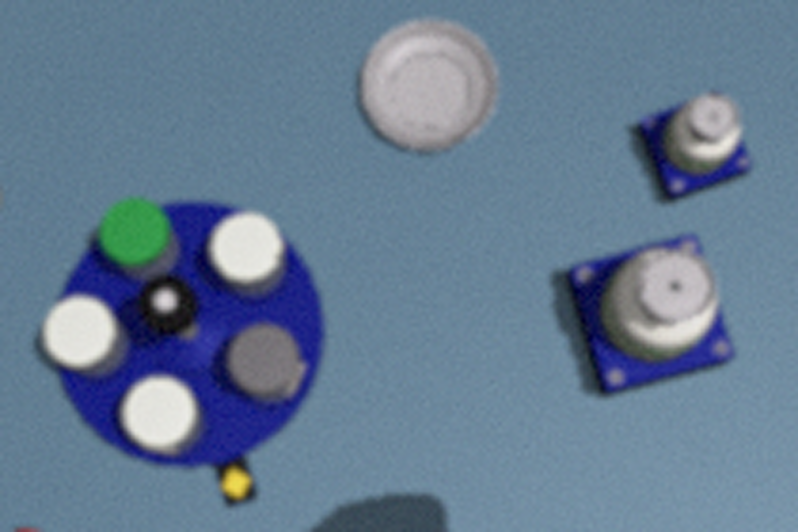

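Top and side views agree on the cap at (0.544,-0.2245). The lids average to an axis at (0.5256,0.197), with the green lid at radius 85 mm and the pointer at 142 mm (145 expected). The crop confirms the choice: large dispenser at crop (675,285), green lid at (135,230). I'll move above the cap with the jaws shut.

Request:
jog_arm(motion=[-20,0,-10,0,0,0,-60,0,-31,0,0,0,-105,0,-55,0,0,0,-150,0,-78,0,0,0,-195,0,-102,0,0,0,-240,0,-125,0,0,0,-285,0,-149,0,0,0,-330,0,-172,0,0,0,-370,0,-193,0,0,0,-405,0,-211,0,0,0,-425,0,-222,0,0,0,-432,0,-225,0,0,0,-432,0,-225,0,0,0,-432,0,-225,0,0,0], gripper=0)

```text
time_s: 1.85
position: [0.5436, -0.2249, 0.2445]
tcp_rot: [[-0.938, -0.001, 0.348], [-0.348, 0.0, -0.938], [0.001, -1.0, -0.0]]
force: [-0.4, -0.0, -0.0]
opening: 0.006
```

Request:
jog_arm(motion=[0,15,0,0,0,0,0,35,0,0,0,0,0,50,0,0,0,0,0,60,0,0,0,0,0,64,0,0,0,0,0,64,0,0,0,0,0,64,0,0,0,0])

```text
time_s: 2.72
position: [0.5447, -0.2246, 0.1811]
tcp_rot: [[-0.937, 0.001, 0.348], [-0.348, -0.001, -0.937], [-0.001, -1.0, 0.001]]
force: [0.1, 0.6, 1.4]
opening: 0.008
```

Run:
```python
from h import *
print(bot.read_state()["force"])
p,d=bot.capture("side")
q=cv2.resize(p[130:210,200:330],None,fx=6,fy=6,interpolation=cv2.INTER_CUBIC)
cv2.imwrite("pics/pre.png",q[...,::-1])
```

```text
[0.14209798 0.57149902 1.35443394]
```

View pics/pre.png

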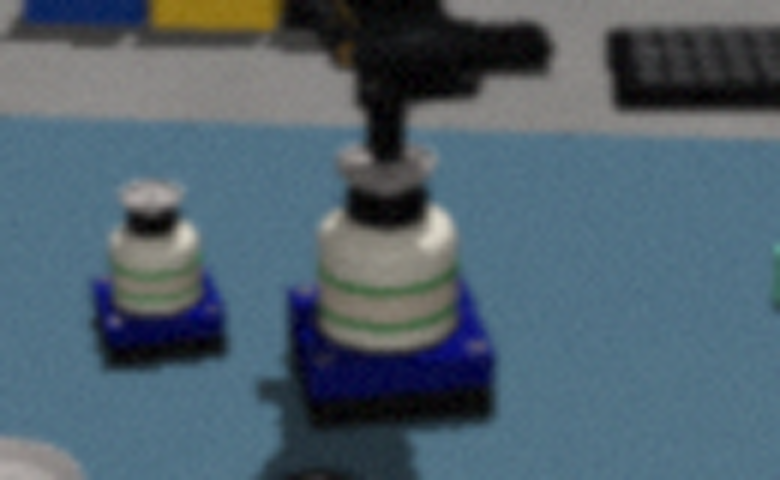

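The closed fingers sit centred in the large dispenser's dish, at crop (387,155). Now pressing slowly.

Request:
jog_arm(motion=[0,2,0,0,0,0,0,4,0,0,0,0,0,6,0,0,0,0,0,8,0,0,0,0,0,10,0,0,0,0,0,12,0,0,0,0,0,13,0,0,0,0,0,13,0,0,0,0,0,13,0,0,0,0])

```text
time_s: 3.9
position: [0.5443, -0.2244, 0.1677]
tcp_rot: [[-0.937, 0.0, 0.348], [-0.348, -0.0, -0.937], [-0.0, -1.0, 0.0]]
force: [-1.9, 0.7, 3.8]
opening: 0.005
```

Request:
jog_arm(motion=[0,1,0,0,0,0,0,2,0,0,0,0,0,3,0,0,0,0,0,4,0,0,0,0,0,4,0,0,0,0,0,4,0,0,0,0])

```text
time_s: 4.65
position: [0.5444, -0.2244, 0.1653]
tcp_rot: [[-0.937, 0.001, 0.349], [-0.349, -0.0, -0.937], [-0.0, -1.0, 0.001]]
force: [-3.0, 1.4, 14.3]
opening: 0.005
```

It is bottomed: 14 N against the stop, with the tip about 10 mm below the up height. Release straight up.

Request:
jog_arm(motion=[0,-4,0,0,0,0,0,-9,0,0,0,0,0,-14,0,0,0,0,0,-20,0,0,0,0,0,-40,0,0,0,0,0,-65,0,0,0,0,0,-85,0,0,0,0,0,-85,0,0,0,0,0,-85,0,0,0,0], gripper=0)

```text
time_s: 5.78
position: [0.5438, -0.2242, 0.2476]
tcp_rot: [[-0.937, -0.001, 0.348], [-0.348, 0.001, -0.937], [0.001, -1.0, -0.001]]
force: [-0.1, 0.8, -0.6]
opening: 0.008
```

Run:
```python
from h import *
print(bot.read_state()["force"])
for n in("side",):
    p,D=bot.capture(n); W=cloud(n,D)
    m=(D>0)&(abs(W[...,0]-.544)<.05)&(abs(W[...,1]+.2245)<.05)&(W[...,2]>.14)&(W[...,2]<.17)
    w=W[m];print(m.sum(),w.mean(0).round(4),w[:,2].max())
q=cv2.resize(p[100:210,190:330],None,fx=5,fy=5,interpolation=cv2.INTER_CUBIC)
cv2.imwrite("pics/post.png",q[...,::-1])
```

```text
[-0.10633695  0.78262148 -0.62384651]
116 [ 0.5441 -0.223   0.1528] 0.1589038617889943
```

View pics/post.png

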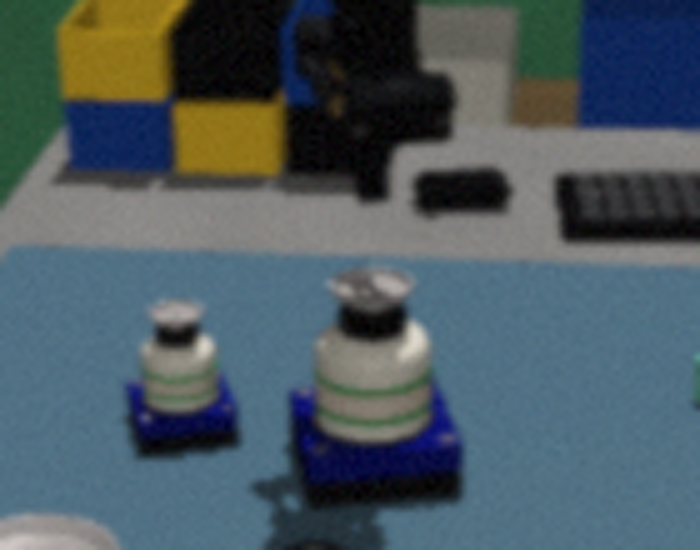

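The cap has sprung back (top at crop (370,285), mean height 0.1528 as before). Next, over the knob with the jaws open; the current yaw leaves the last joint room for a +170° turn.

Request:
jog_arm(motion=[-5,0,-16,0,0,0,-15,0,-48,0,0,0,-29,0,-90,0,0,0,-44,0,-135,0,0,0,-58,0,-180,0,0,0,-73,0,-225,0,0,0,-87,0,-270,0,0,0,-102,0,-315,0,0,0,-115,0,-357,0,0,0,-125,0,-387,0,0,0,-129,0,-401,0,0,0,-129,0,-401,0,0,0,-129,0,-401,0,0,0], gripper=1)

```text
time_s: 7.45
position: [0.5254, 0.1955, 0.2484]
tcp_rot: [[-0.938, -0.001, 0.348], [-0.348, -0.001, -0.938], [0.001, -1.0, 0.0]]
force: [1.5, 0.5, -0.3]
opening: 0.998
```

Run:
```python
from h import *
s=bot.read_state();print(s["position"],s["joint_positions"].round(1),s["force"])
for n in("side","top"):
    p,D=bot.capture(n); measure(n,p,D)
    c=(150,320,180,330) if n=="side" else (140,260,150,290)
    cv2.imwrite(f"pics/{n}2.png",cv2.resize(p[c[0]:c[1],c[2]:c[3]],None,fx=4,fy=4,interpolation=cv2.INTER_CUBIC)[...,::-1])
```

```text
[0.52543664 0.1954705  0.24836324] [ 9.  25.  91.2 -0.  63.9 78.7] [ 1.51597069  0.48174451 -0.32863134]
side green 237 [224.63 237.87] [0.6013 0.2504 0.109 ] [0.5997 0.2465 0.1149]
side green 1 [265. 133.] [ 0.584  -0.6008  0.109 ] [0.5997 0.2465 0.1149]
side yellow 41 [300.29 250.2 ] [0.3895 0.1577 0.013 ] [0.3896 0.1553 0.0112]
top green 1 [176. 183.] [0.558  0.2982 0.109 ] [0.4916 0.222  0.3963]
top green 1 [183. 186.] [0.548  0.2745 0.109 ] [0.4916 0.222  0.3963]
top yellow 45 [221.71 236.44] [0.3905 0.1531 0.013 ] [0.3906 0.1532 0.0115]
```

View pics/side2.png

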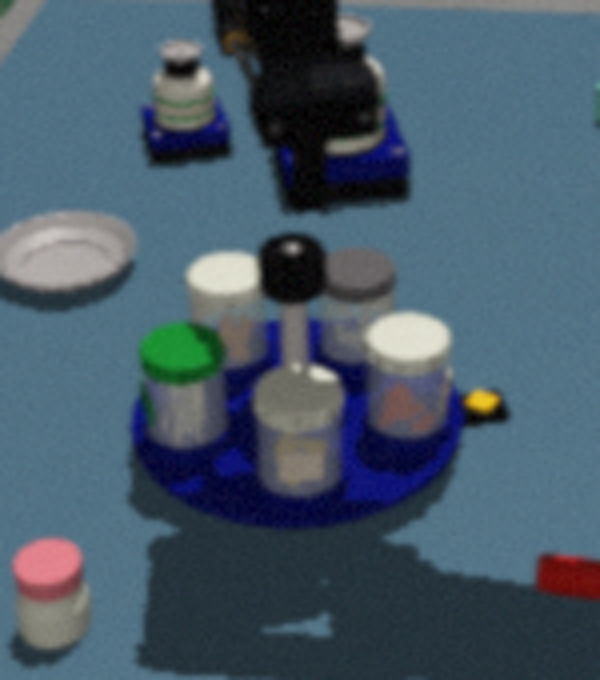

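View pics/top2.png

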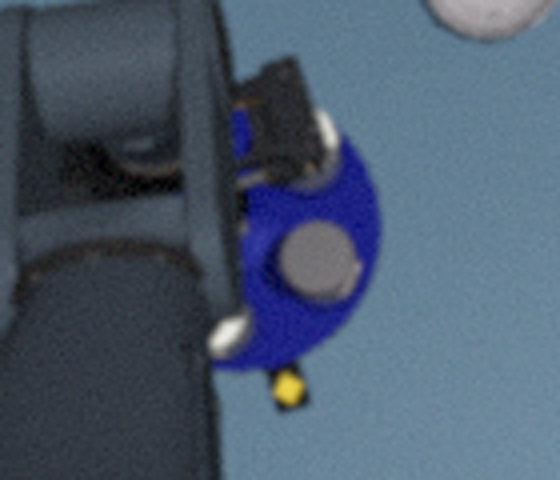

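The knob is at side crop (292,265), with open fingers above it; the green jar and pointer haven't moved. Descend to grip height.

Request:
jog_arm(motion=[0,15,1,0,0,0,0,35,1,0,0,0,0,55,1,0,0,0,0,72,1,0,0,0,0,85,0,0,0,0,0,92,0,0,0,0,0,93,0,0,0,0,0,93,0,0,0,0,0,93,0,0,0,0], gripper=1)

```text
time_s: 8.68
position: [0.5259, 0.1965, 0.1561]
tcp_rot: [[-0.937, 0.001, 0.348], [-0.348, 0.0, -0.937], [-0.001, -1.0, 0.0]]
force: [-0.3, 0.0, 0.0]
opening: 1.003
```

Request:
jog_arm(motion=[0,0,0,0,0,0,0,0,0,0,0,0,0,0,0,0,0,0,0,0,0,0,0,0,0,0,0,0,0,0,0,0,0,0,0,0], gripper=0.4)

```text
time_s: 9.43
position: [0.5255, 0.1966, 0.1555]
tcp_rot: [[-0.937, -0.0, 0.348], [-0.348, 0.0, -0.937], [0.0, -1.0, -0.0]]
force: [-0.3, 0.9, -0.1]
opening: 0.543
```

Gripped: opening 47 mm against the 48 mm knob, with almost no side force, so it is centred. I'll turn part way first to check for slip (CCW = negative about tool y).

Request:
jog_arm(motion=[0,0,0,0,0,0,0,0,0,0,0,0,0,0,0,0,-2,0,0,0,0,0,-6,0,0,0,0,0,-12,0,0,0,0,0,-19,0,0,0,0,0,-26,0,0,0,0,0,-33,0,0,0,0,0,-40,0,0,0,0,0,-46,0,0,0,0,0,-50,0,0,0,0,0,-50,0,0,0,0,0,-50,0], gripper=0)

```text
time_s: 11.05
position: [0.5272, 0.1949, 0.1555]
tcp_rot: [[-0.334, 0.003, 0.943], [-0.943, -0.002, -0.334], [0.001, -1.0, 0.003]]
force: [3.6, -3.8, -1.6]
opening: 0.543
```

Run:
```python
from h import *
s=bot.read_state();print(s["position"],s["joint_positions"].round(1),s["force"],s["moment"],s["opening"])
p,D=bot.capture("side"); measure("side",p,D)
cv2.imwrite(f"pics/side3.png",cv2.resize(p[150:320,180:330],None,fx=4,fy=4,interpolation=cv2.INTER_CUBIC)[...,::-1])
```

```text
[0.52721485 0.19488782 0.15554862] [ 9.  32.3 96.  -0.2 51.5 28.6] [ 3.60841081 -3.76051044 -1.63748658] [-0.48344813 -0.20922608  0.03346342] 0.5427059446750874
side green 257 [242.46 248.2 ] [0.5434 0.2933 0.109 ] [0.5429 0.2867 0.1129]
side green 1 [264. 167.] [ 0.5454 -0.2284  0.109 ] [0.5429 0.2867 0.1129]
side yellow 42 [300.43 250.31] [0.3891 0.1582 0.013 ] [0.3891 0.1548 0.0105]
```

View pics/side3.png

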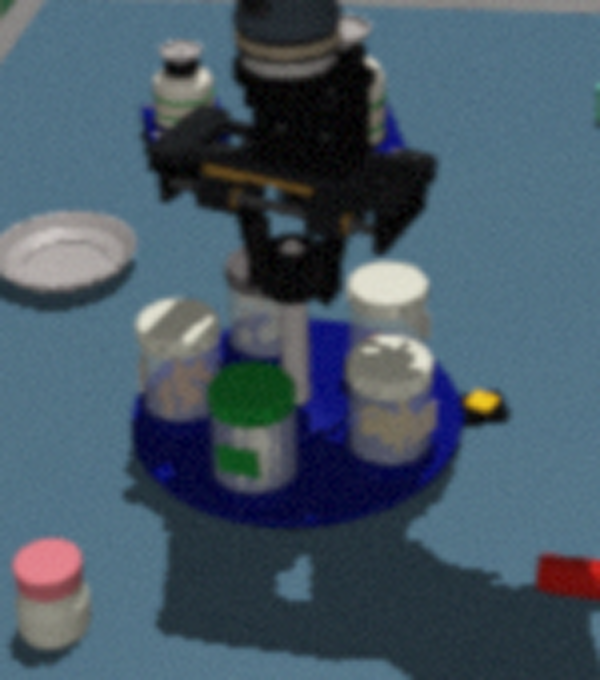

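It turns with the grip: the green jar is now at crop (252,430) with no slip. The small side force shows the axis is about 1.5 mm towards +x,-y, so I'll shift by that and turn on.

Request:
jog_arm(motion=[1,0,2,0,0,0,1,0,2,0,-2,0,1,0,2,0,-6,0,1,0,2,0,-12,0,1,0,2,0,-20,0,1,0,2,0,-28,0,1,0,2,0,-36,0,1,0,2,0,-44,0,1,0,2,0,-52,0,1,0,2,0,-60,0,1,0,2,0,-68,0,1,0,2,0,-76,0,1,0,2,0,-84,0,1,0,2,0,-92,0,1,0,2,0,-99,0,1,0,2,0,-105,0,1,0,2,0,-109,0,1,0,2,0,-110,0,1,0,2,0,-110,0,1,0,2,0,-110,0], gripper=0)

```text
time_s: 13.6
position: [0.5311, 0.1975, 0.1556]
tcp_rot: [[1.0, 0.01, -0.008], [0.008, 0.005, 1.0], [0.01, -1.0, 0.005]]
force: [7.3, 9.9, -8.6]
opening: 0.545
```

Run:
```python
from h import *
s=bot.read_state();print(s["position"],s["joint_positions"].round(1),s["force"],s["moment"],s["opening"])
for n in("side","top"):
    p,D=bot.capture(n); W,ok,hsv=measure(n,p,D)
    m=ok&(W[...,2]>.1)&(W[...,2]<.12)
    for b in blob(m)[:7]:
        if b[0]>60: print(b[0],b[1],onz(n,b[1],.109).round(4))
    c=(150,320,180,330) if n=="side" else (140,260,150,290)
    cv2.imwrite(f"pics/{n}4.png",cv2.resize(p[c[0]:c[1],c[2]:c[3]],None,fx=4,fy=4,interpolation=cv2.INTER_CUBIC)[...,::-1])
```

```text
[0.53107232 0.19754438 0.1555963 ] [  9.   32.4  95.8   0.2  51.3 -81.6] [ 7.29250111  9.86204178 -8.64252983] [ 1.0632712  -1.33845848  0.0195981 ] 0.5448403711276011
side green 228 [282.31 230.57] [0.4426 0.1981 0.109 ] [0.4469 0.1963 0.1135]
side green 1 [241. 170.] [ 0.6291 -0.1942  0.109 ] [0.4469 0.1963 0.1135]
side yellow 42 [300.17 250.24] [0.3899 0.1579 0.013 ] [0.39   0.1552 0.011 ]
264 [262.89 247.06] [0.489  0.2827 0.109 ]
246 [228.84 241.33] [0.5863 0.2656 0.109 ]
218 [282.35 230.05] [0.4427 0.1954 0.109 ]
197 [230.53 221.84] [0.6004 0.1667 0.109 ]
99 [265.93 215.84] [0.4986 0.1228 0.109 ]
73 [270.4 170. ] [ 0.5182 -0.2039  0.109 ]
top green 112 [211.88 220.47] [0.4347 0.176  0.109 ] [0.4338 0.1749 0.1169]
top yellow 49 [221.76 236.51] [0.3902 0.1529 0.013 ] [0.3903 0.153  0.0123]
248 [331.49 191.71] [ 0.5308 -0.2116  0.109 ]
202 [232.59 198.78] [0.506  0.1104 0.109 ]
131 [212.56 220.37] [0.435  0.1738 0.109 ]
116 [348.07 140.48] [ 0.7053 -0.2721  0.109 ]
116 [220.25 167.16] [0.6123 0.1533 0.109 ]
```

View pics/side4.png

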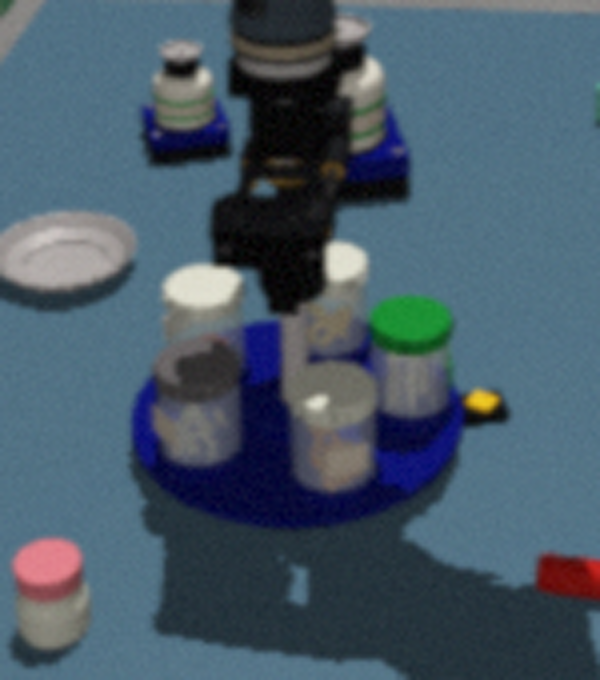

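View pics/top4.png

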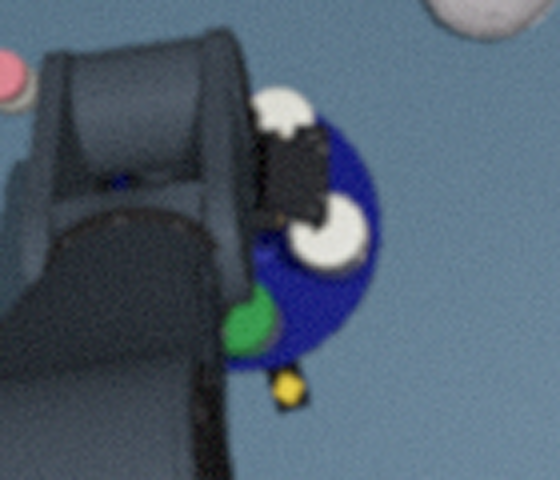

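The green jar is at side crop (410,325), just short of the pointer at (483,402). The force has grown to about 12 N because the knob sits about 3 mm off the TCP along the pads. The three gripped poses agree on an axis at (0.528,0.1976), so I'll relieve it with a shift, then turn the remaining ~9.8°.

Request:
jog_arm(motion=[1,0,1,0,0,0,2,0,2,0,0,0,4,0,3,0,0,0,4,0,3,0,-2,0,4,0,3,0,-5,0,4,0,3,0,-8,0,4,0,3,0,-9.8,0,4,0,3,0,-9.8,0,4,0,3,0,-9.8,0,4,0,3,0,-9.8,0], gripper=0)

```text
time_s: 14.95
position: [0.5312, 0.1981, 0.1555]
tcp_rot: [[0.984, 0.0, -0.177], [0.177, 0.001, 0.984], [0.0, -1.0, 0.001]]
force: [2.9, 5.0, -2.5]
opening: 0.542
```

```bash
cat > fit.py <<'E'
from h import *
from scipy.optimize import least_squares
def lids(n,p,D):
    W=cloud(n,D); h=cv2.cvtColor(p,cv2.COLOR_RGB2HSV)
    m=(D>0)&(np.hypot(W[...,0]-.527,W[...,1]-.199)<.14)&(W[...,2]>.1035)&(W[...,2]<.117)
    r=[]
    for b in blob(m):
        if b[0]<60: continue
        x,y,w,hh=b[2]; sub=m[y:y+hh,x:x+w]; pts=W[y:y+hh,x:x+w][sub]
        # flat top: ray-cast mask outline onto lid plane, circle of 30 mm
        cs,_=cv2.findContours(np.pad(sub.astype(np.uint8),1),cv2.RETR_EXTERNAL,cv2.CHAIN_APPROX_NONE)
        c=max(cs,key=len)[:,0]+[x-1,y-1]; q=np.array([onz(n,a,.109)[:2] for a in c])
        e=cv2.minEnclosingCircle((q*1000).astype(np.float32))
        hs=h[y:y+hh,x:x+w][sub].mean(0)
        r.append((b[0],onz(n,b[1],.109)[:2].round(4),pts.mean(0).round(4),round(e[1],1),hs.round(0)))
    return r
E
python3 - <<'E'
from fit import *
s=bot.read_state();print(s["position"],s["force"],s["moment"],s["opening"],np.degrees(np.arctan2(s["tcp_rot"][1,0],s["tcp_rot"][0,0])),s["tcp_rot"][:,1].round(4))
for n in("side","top"):
    print("init",n)
    for r in lids(n,np.load(f"pics/{n}0_p.npy"),np.load(f"pics/{n}0_d.npy")):print(*r)
    p,D=bot.capture(n);print("now",n)
    np.save(f"pics/{n}5_p.npy",p);np.save(f"pics/{n}5_d.npy",D)
    for r in lids(n,p,D):print(*r)
    measure(n,p,D)
    c=(150,320,180,330) if n=="side" else (140,260,150,290)
    cv2.imwrite(f"pics/{n}5.png",cv2.resize(p[c[0]:c[1],c[2]:c[3]],None,fx=4,fy=4,interpolation=cv2.INTER_CUBIC)[...,::-1])
E
```

```text
[0.53115958 0.1981381  0.15554774] [ 2.87794517  4.95244998 -2.52288807] [ 0.7876078  -0.59649167 -0.00271145] 0.5417712198382987 10.179080185946843 [ 3.e-04  6.e-04 -1.e+00]
init side
246 [0.5117 0.2878] [0.512  0.2859 0.1077] 32.1 [ 31.  18. 207.]
211 [0.6016 0.2439] [0.6021 0.2419 0.1077] 31.8 [ 66. 199. 137.]
210 [0.4428 0.2166] [0.443  0.2145 0.1077] 33.1 [ 32.  18. 209.]
169 [0.5876 0.1456] [0.5881 0.1432 0.1076] 32.1 [ 31.  18. 205.]
157 [0.4867 0.1285] [0.487  0.1263 0.1077] 32.2 [ 98.  13. 100.]
now side
242 [0.4774 0.2736] [0.4776 0.2716 0.1077] 32.7 [ 31.  22. 119.]
229 [0.5763 0.2727] [0.5767 0.2707 0.1077] 32.4 [90. 20. 53.]
197 [0.4461 0.1789] [0.4463 0.1765 0.1075] 33.1 [ 67. 199. 136.]
188 [0.6064 0.1778] [0.6069 0.1754 0.1075] 33.1 [ 35.  19. 193.]
side green 224 [281.43 227.9 ] [0.4462 0.1845 0.109 ] [0.4499 0.1834 0.1129]
side green 2 [257.5 171.5] [ 0.5651 -0.1866  0.109 ] [0.4499 0.1834 0.1129]
side yellow 42 [300.29 250.26] [0.3895 0.158  0.013 ] [0.3896 0.1546 0.0105]
init top
261 [0.4416 0.2092] [0.4416 0.2092 0.1089] 30.1 [ 33.   8. 220.]
253 [0.4885 0.1208] [0.4886 0.1209 0.1084] 30.3 [138.  14. 118.]
250 [0.5114 0.2806] [0.5115 0.2806 0.1088] 30.3 [ 33.   8. 218.]
249 [0.5866 0.1381] [0.5868 0.1382 0.1084] 30.3 [ 35.   7. 218.]
248 [0.6012 0.2364] [0.6013 0.2365 0.1087] 30.4 [ 68. 163. 147.]
now top
203 [0.4416 0.1667] [0.4417 0.1668 0.1086] 29.7 [ 68. 161. 143.]
194 [0.5208 0.1092] [0.5209 0.1092 0.1086] 29.8 [ 33.   9. 209.]
78 [0.6198 0.1637] [0.6197 0.1637 0.1094] 20.6 [ 36.  10. 202.]
top green 193 [214.14 218.33] [0.4416 0.1689 0.109 ] [0.4401 0.1673 0.121 ]
top yellow 47 [221.72 236.4 ] [0.3906 0.153  0.013 ] [0.3907 0.1531 0.012 ]
```

View pics/side5.png

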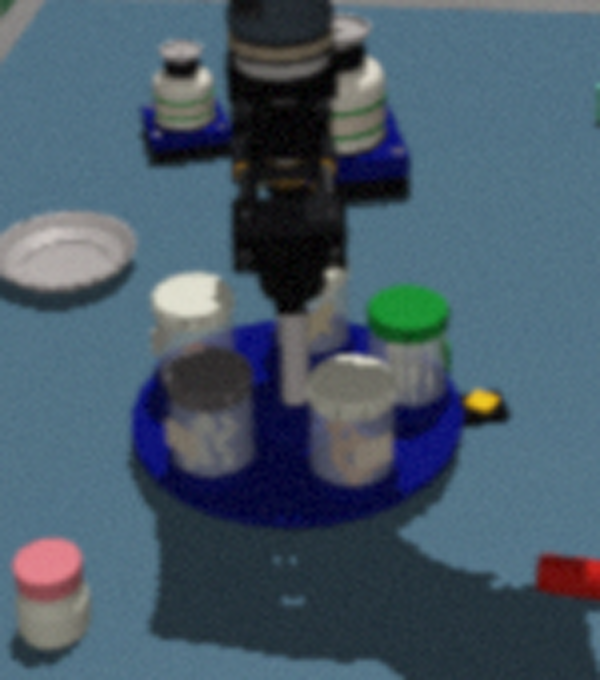

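View pics/top5.png

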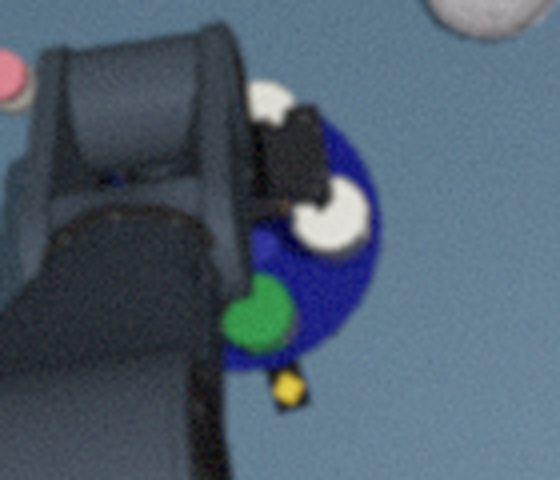

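The green jar appears in line with the pointer (top crop: lid (258,315), pointer (289,388)). Now a finer alignment check using circle fits of the lids and tray rim.

Run:
```python
from fit import *
def circ(q,r):
    f=lambda c:np.hypot(q[:,0]-c[0],q[:,1]-c[1])-r
    s=least_squares(f,q.mean(0),loss="soft_l1",f_scale=.001);return s.x,np.abs(s.fun).mean()
def pts(n,m,z):
    cs,_=cv2.findContours(m.astype(np.uint8),cv2.RETR_EXTERNAL,cv2.CHAIN_APPROX_NONE)
    c=max(cs,key=cv2.contourArea)
    return c[:,0],np.array([onz(n,a,z)[:2] for a in c[:,0]])
ang=lambda v:np.degrees(np.arctan2(v[1],v[0]))%360
for n in("top","side"):
  for k in("0","5"):
    p=np.load(f"pics/{n}{k}_p.npy");D=np.load(f"pics/{n}{k}_d.npy");W=cloud(n,D)
    h=cv2.cvtColor(p,cv2.COLOR_RGB2HSV);H,S,V=[h[...,i].astype(int) for i in range(3)]
    near=(D>0)&(np.hypot(W[...,0]-.527,W[...,1]-.199)<.16)
    blue=near&(H>110)&(H<130)&(S>150)&(W[...,2]<.06)
    uv,q=pts(n,cv2.morphologyEx(blue.astype(np.uint8),cv2.MORPH_CLOSE,np.ones((5,5))),.03)
    hull=cv2.convexHull(uv)[:,0]; qq=np.array([onz(n,a,.03)[:2] for a in hull])
    c=np.array([.526,.198]);keep=abs(np.hypot(*(qq-c).T)-.125)<.006
    a,e=circ(qq[keep],.125+.0007)
    print(n,k,"tray axis",a.round(4),"res",e.round(4),keep.sum(),"zrim",np.percentile(W[blue][:,2],[5,50,95]).round(3))
    ye=near&(H>20)&(H<35)&(S>140)&(W[...,2]<.05)
    pt=onz(n,blob(ye)[0][1],.013)[:2]
    gm=near&(H>50)&(H<75)&(S>120)&(W[...,2]>.103)&(W[...,2]<.12)
    uvg,g=pts(n,gm,.109); gc,ge=circ(g,.030)
    print("  pointer",pt.round(4),"r",np.hypot(*(pt-a)).round(4),"ang",ang(pt-a).round(2)," green",gc.round(4),ge.round(4),"r",np.hypot(*(gc-a)).round(4),"ang",ang(gc-a).round(2))
ll=[r for r in lids("top",np.load("pics/top0_p.npy"),np.load("pics/top0_d.npy"))]
P=np.array([r[1] for r in ll]);c=P.mean(0);print(c);print([(ang(x-c).round(2),np.hypot(*(x-c)).round(4)) for x in P])
```

```text
top 0 tray axis [0.5258 0.1999] res 0.0035 32 zrim [0.023 0.028 0.039]
  pointer [0.3903 0.1536] r 0.1432 ang 198.85  green [0.6004 0.2374] 0.0021 r 0.0835 ang 26.72
top 5 tray axis [0.5267 0.2021] res 0.0009 15 zrim [0.023 0.027 0.039]
  pointer [0.3906 0.153 ] r 0.1447 ang 199.82  green [0.4435 0.1726] 0.0055 r 0.0883 ang 199.53
side 0 tray axis [0.5259 0.2042] res 0.0018 11 zrim [0.022 0.026 0.038]
  pointer [0.3892 0.1581] r 0.1443 ang 198.64  green [0.6017 0.244 ] 0.0017 r 0.0856 ang 27.69
side 5 tray axis [0.5247 0.2088] res 0.0018 12 zrim [0.022 0.026 0.038]
  pointer [0.3895 0.158 ] r 0.1444 ang 200.6  green [0.4466 0.1788] 0.0018 r 0.0836 ang 200.98
[0.52586 0.19702]
[(np.float64(171.77), np.float64(0.0851)), (np.float64(243.89), np.float64(0.0849)), (np.float64(99.82), np.float64(0.0848)), (np.float64(315.87), np.float64(0.0846)), (np.float64(27.6), np.float64(0.085))]
```

Run:
```python
from fit import *
ang=lambda v:np.degrees(np.arctan2(v[1],v[0]))%360
for n in("top","side"):
    p=np.load(f"pics/{n}0_p.npy");D=np.load(f"pics/{n}0_d.npy");W=cloud(n,D)
    h=cv2.cvtColor(p,cv2.COLOR_RGB2HSV);H,S,V=[h[...,i].astype(int) for i in range(3)]
    near=(np.hypot(W[...,0]-.527,W[...,1]-.199)<.16)
    blue=(near&(H>110)&(H<130)&(S>190)&(W[...,2]<.06)).astype(np.uint8)
    # outermost blue along radial directions, only where blue seen
    c0=np.array([.527,.199]);K=[]
    uv=np.argwhere(blue)[:,::-1]
    for z in(.027,.033):
        q=np.array([onz(n,a,z)[:2] for a in uv]);v=q-c0;t=np.degrees(np.arctan2(v[:,1],v[:,0]))%360;r=np.hypot(*v.T)
        b=[];
        for k in range(0,360,6):
            s=(t>=k)&(t<k+6)
            if s.any() and r[s].max()>.118: b.append(q[s][r[s].argmax()])
        b=np.array(b)
        f=lambda x:np.hypot(b[:,0]-x[0],b[:,1]-x[1])-x[2]
        s=least_squares(f,[.527,.199,.125],loss="soft_l1",f_scale=.001)
        s2=least_squares(lambda x:f([x[0],x[1],.1245]),[.527,.199],loss="soft_l1",f_scale=.001)
        pt=onz(n,blob(near&(H>20)&(H<35)&(S>140)&(W[...,2]<.05))[0][1],.013)[:2]
        for S_ in(s,s2): a=S_.x[:2];print(n,z,len(b),S_.x.round(4),np.abs(S_.fun).mean().round(4),"ptr r",np.hypot(*(pt-a)).round(4),"ang",ang(pt-a).round(2))
    # lids: far-half arcs, r=.030
    C=[]
    m=near&(D>0)&(W[...,2]>.1035)&(W[...,2]<.117); cam=bot.get_calibration(n)["pose"][:2,3]
    cs,_=cv2.findContours(m.astype(np.uint8),cv2.RETR_EXTERNAL,cv2.CHAIN_APPROX_NONE)
    for c in cs:
        if cv2.contourArea(c)<60: continue
        q=np.array([onz(n,a,.109)[:2] for a in c[:,0]]);w=q.mean(0)-cam;w/=np.hypot(*w)
        g=q[(q-q.mean(0))@w>-.005]
        C.append(least_squares(lambda x:np.hypot(*(g-x).T)-.0295,q.mean(0)).x)
    C=np.array(C);a=C.mean(0);print(n,"lid axis",a.round(4),"ptr ang",ang(pt-a).round(2),"r",np.hypot(*(pt-a)).round(4),[(ang(x-a)%72).round(2) for x in C])
```

```text
Traceback (most recent call last):
  File "h.py", line 8, in onz
    o,d=ray(n,uv);return o+d*(z-o[2])/d[2]
        ~~~^^^^^^
  File "h.py", line 4, in ray
    c=bot.get_calibration(n);K=c["mtx"];P=c["pose"]
ValueError: time passes only in moves, steps and waits
```

```bash
python3 - <<'E'
s=open("h.py").read()
s=s.replace("def ray(","CAL={k:bot.get_calibration(k) for k in('side','top')}\ndef ray(",1).replace("c=bot.get_calibration(n);","c=CAL[n];")
open("h.py","w").write(s)
E
cat > t.py <<'E'
from fit import *
ang=lambda v:np.degrees(np.arctan2(v[1],v[0]))%360
for n in("top","side"):
    p=np.load(f"pics/{n}0_p.npy");D=np.load(f"pics/{n}0_d.npy");W=cloud(n,D)
    h=cv2.cvtColor(p,cv2.COLOR_RGB2HSV);H,S,V=[h[...,i].astype(int) for i in range(3)]
    near=(np.hypot(W[...,0]-.527,W[...,1]-.199)<.16)
    blue=(near&(H>110)&(H<130)&(S>190)&(W[...,2]<.06)).astype(np.uint8)
    c0=np.array([.527,.199])
    uv=np.argwhere(blue)[:,::-1]
    pt=onz(n,blob(near&(H>20)&(H<35)&(S>140)&(W[...,2]<.05))[0][1],.013)[:2]
    for z in(.027,.033):
        q=np.array([onz(n,a,z)[:2] for a in uv]);v=q-c0;t=np.degrees(np.arctan2(v[:,1],v[:,0]))%360;r=np.hypot(*v.T)
        b=[]
        for k in range(0,360,6):
            s=(t>=k)&(t<k+6)
            if s.any() and r[s].max()>.118: b.append(q[s][r[s].argmax()])
        b=np.array(b)
        f=lambda x:np.hypot(b[:,0]-x[0],b[:,1]-x[1])-x[2]
        s=least_squares(f,[.527,.199,.125],loss="soft_l1",f_scale=.001)
        s2=least_squares(lambda x:f([x[0],x[1],.1245]),[.527,.199],loss="soft_l1",f_scale=.001)
        for S_ in(s,s2): a=S_.x[:2];print(n,z,len(b),S_.x.round(4),np.abs(S_.fun).mean().round(4),"ptr r",np.hypot(*(pt-a)).round(4),"ang",ang(pt-a).round(2))
    C=[]
    m=near&(D>0)&(W[...,2]>.1035)&(W[...,2]<.117); cam=CAL[n]["pose"][:2,3]
    cs,_=cv2.findContours(m.astype(np.uint8),cv2.RETR_EXTERNAL,cv2.CHAIN_APPROX_NONE)
    for c in cs:
        if cv2.contourArea(c)<60: continue
        q=np.array([onz(n,a,.109)[:2] for a in c[:,0]]);w=q.mean(0)-cam;w/=np.hypot(*w)
        g=q[(q-q.mean(0))@w>-.005]
        C.append(least_squares(lambda x:np.hypot(*(g-x).T)-.0295,q.mean(0)).x)
    C=np.array(C);a=C.mean(0);print(n,"lid axis",a.round(4),"ptr ang",ang(pt-a).round(2),"r",np.hypot(*(pt-a)).round(4),[(ang(x-a)%72).round(2) for x in C])
E
python3 t.py
```

```text
top 0.027 42 [0.5265 0.1988 0.1193] 0.0007 ptr r 0.1435 ang 198.35
top 0.027 42 [0.531  0.2018] 0.0041 ptr r 0.1487 ang 198.9
top 0.033 32 [0.5257 0.1983 0.1191] 0.0008 ptr r 0.1426 ang 198.27
top 0.033 32 [0.531  0.2022] 0.0026 ptr r 0.1488 ang 199.04
top lid axis [0.5249 0.196 ] ptr ang 197.48 r 0.141 [np.float64(27.81), np.float64(27.54), np.float64(27.73), np.float64(28.01), np.float64(27.7)]
side 0.027 33 [0.526  0.2074 0.1215] 0.0007 ptr r 0.1453 ang 199.81
side 0.027 33 [0.527  0.2038] 0.0016 ptr r 0.1452 ang 198.36
side 0.033 31 [0.5246 0.2161 0.1198] 0.0008 ptr r 0.1473 ang 203.18
side 0.033 31 [0.5262 0.2106] 0.0022 ptr r 0.1467 ang 200.99
side lid axis [0.5264 0.2041] ptr ang 198.53 r 0.1447 [np.float64(27.93), np.float64(28.07), np.float64(28.1), np.float64(28.25), np.float64(26.52)]
```

Fits put the pointer at 198.2° ± 0.5° and the green jar at about 197.6° (the lid phase is good to 0.2°). I'll nudge +0.6° and relieve the remaining 6 N side force.

Request:
jog_arm(motion=[0.5,0,0.5,0,-0.3,0,1,0,1,0,-0.6,0,1,0,1,0,-0.6,0,1,0,1,0,-0.6,0,1,0,1,0,-0.6,0,1,0,1,0,-0.6,0], gripper=0)

```text
time_s: 15.8
position: [0.5312, 0.1983, 0.1555]
tcp_rot: [[0.982, -0.002, -0.187], [0.187, -0.001, 0.982], [-0.002, -1.0, -0.001]]
force: [-1.5, -3.8, 1.1]
opening: 0.544
```

Run:
```python
from fit import *
s=bot.read_state();print(s["time_s"],s["position"],s["force"],s["moment"],s["opening"],s["qvel"].round(2),np.degrees(np.arctan2(s["tcp_rot"][1,0],s["tcp_rot"][0,0])))
p,D=bot.capture("side")
R=[r for r in lids("side",p,D)]
for r in R:print(*r)
ref=np.array([.52608,.20448])
for r in R:
    v=r[1]-ref;print(np.degrees(np.arctan2(v[1],v[0]))%72,np.hypot(*v))
cv2.imwrite("pics/side6.png",p[...,::-1])
```

```text
15.8 [0.53122235 0.19826847 0.15553956] [-1.48005779 -3.79623755  1.11920002] [-0.46260423  0.1146202   0.00121091] 0.543506590161179 [ 0.03  0.07 -0.06  0.01 -0.06  0.02] 10.803183269120792
235 [0.5757 0.2739] [0.5762 0.2718 0.1076] 32.8 [99. 20. 53.]
234 [0.4764 0.2725] [0.4766 0.2704 0.1076] 31.9 [ 32.  22. 120.]
198 [0.4461 0.1776] [0.4463 0.1755 0.1077] 31.8 [ 67. 199. 136.]
183 [0.6069 0.1786] [0.6075 0.1761 0.1075] 32.6 [ 33.  19. 194.]
54.44358891475394 0.08533042130447967
54.143399105449305 0.08423077109940288
54.576674095966354 0.08437615065882063
54.244010893480166 0.0848625170496374
```

View pics/side6.png

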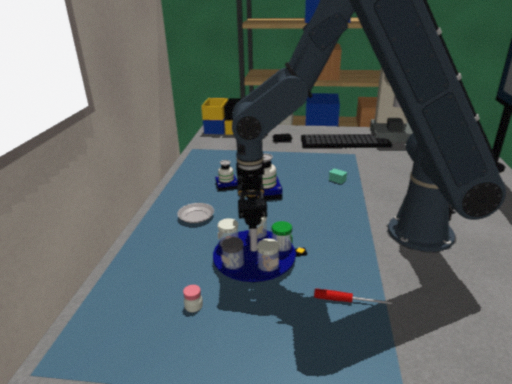

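The green jar measures 198.3° against the pointer's 198.2°. The knob is still gripped, the force is about 4 N, and the loose things (tray (196,213), case (338,176), screwdriver (350,297), pot (192,298)) have not moved.

```bash
python3 -c "
from rig import bot
print(bot.hand_in())"
```

```text
the job is handed in; nothing more can be done
None
```

The cap has been pressed and the green jar now stands in line with the yellow pointer. The gripper is still closed on the carousel knob, holding it still. I handed the job in at about 16 s.

- **Dispenser:** I pushed the large dispenser's cap down with closed fingers until it hit its stop, 14 N with the fingertips about 10 mm down. The picture afterwards showed it back at its up height (0.153 m).
- **Carousel:** I gripped the knob and turned it about 170° counter-clockwise with no sign of slip. The last check put the green jar at 198.3° and the pointer at about 198.2°. My separate fits for the pointer ranged from about 197.5° to 199°, with a few poor tray-rim fits as high as 203°, so the alignment is good to roughly 1°.
- **Grip and side force:** The jaws read 47 mm on the 48 mm knob. The knob sits about 3 mm off the tool's centre along the pads, which built up about 15 N of force during the turn. I relieved it to about 4 N before finishing.
- **Loose things:** By eye, the steel tray, mint case, screwdriver and pink pot look unmoved in the last picture.

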